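# Pin the hasp of the chocolate delivery trunk

### The job

Fasten the delivery trunk for collection. Draw the brass pin out of the staple and lay it flat on the cork mat, swing the hasp over and down onto the staple until it lies flat against the trunk's front, then take the pin up again and drop it through the staple in front of the hasp, right down onto the underside of its thumb plate. Keep the lid shut and leave the sweets, tins and other things on the counter where they are.

Things in the scene. Friction and masses are not known exactly. Their poses are not given: they have to be found in the camera images.
- trunk: Dark wooden delivery trunk, fixed: 180 deep (x) x 240 wide (y) x 150 high with its lid (top 25 mm, hinged at the back). Origin: centre of its underside. Its front, with hasp and staple, is the plane x = -90 mm; here it faces the robot's left (yaw about -pi/2). Nothing else stands on the lid within 50 mm of its middle line (the trunk's x axis).
- staple (a point): Centre of the opening of the brass staple: a level U of 6 mm bar, 26 wide, standing out 32 mm from the trunk's front; axes as the trunk's. This point is 15.5 mm before the front, 110 mm above the counter; the bar's top is 3 mm higher. Seen from above, with the hasp closed, the opening is 21 (front to back, 5 to 26 mm from the front) x 14 (side to side).
- hasp_pivot (a point): Middle of the hasp's hinge line, on the lid's upper front edge: 0.5 mm before the trunk's front, 154.5 mm above the counter; the hinge runs along the trunk's y. Its barrel is 9 mm thick and 56 mm long; the closed strap's face is flush with the barrel's front, 5 mm before the trunk's front.
- hasp_end (a point): Middle of the free end of the hasp's strap, 68 mm from the pivot along the strap. The strap is a brass plate 56 wide x 3 thick, with a slot 30 wide (13 mm of plate at each side of it) from 37 to 58 mm from the pivot, through which the staple passes. Axes: the strap lies along its z.
- hasp (a joint): Hasp angle (rad). 0: flat against the trunk's front, staple through its slot (its stop). pi/2: sticking out level to the front. pi: upright. Above pi: leaning back over the lid, as it starts; 3.9 is the other stop. The stiff hinge stays where it is left; 0.03 N m moves it: push it with a fingertip.
- lid (a joint): Opening angle of the trunk's lid (rad), 0 = shut. It is held shut by its own weight (0.6 kg).
- pin: Brass pin, 80 g: flat thumb plate 10 thick (x) x 34 wide (y) x 24 high (z 0 to 24) on a 9 mm round shank, z 0 to -62, last 6 mm tapered (it cannot stand). Origin: centre of the plate's underside; z points to the plate. It starts hanging in the staple, plate underside on its bars, plate roughly along the trunk's front. Laid flat, its axis is 5 mm above the surface.
- pin_tip (a point): Tip of the pin's shank, 62 mm below the pin's origin.
- mat: Cork mat, fixed on the counter on the robot's left, before the trunk's front, or on its right, behind the trunk; nothing on it: 160 (its x) x 140 (its y) x 4 mm thick. Origin: centre of its underside; top at 4 mm.
- cloche: Glass dome over chocolates on a slate, fixed, 156 mm wide and 140 mm high, on the other side of the trunk from the mat. Bystander. Origin: centre of its underside.
- tin: Small round tin, 60 mm wide, 54 mm high, on the trunk's lid near a back corner. Bystander. Origin: centre of its underside.
- gift_box: Clear-topped box of chocolates, 75 x 110 x 50 mm, on the counter far to the left. Bystander. Origin: centre of its underside.
- sweet_jar: Glass jar of sweets, 90 mm wide, 150 mm high, on the counter far to the right. Bystander. Origin: centre of its underside.
- price_card: Small black card, 55 mm wide and 49 mm high, in a wooden foot, on the counter near the robot, left of the middle. Bystander. Origin: centre of its underside.
- small_tin: Small round tin, 60 mm wide, 54 mm high, on the counter before the trunk's front, beyond the staple. Bystander. Origin: centre of its underside.
- tongs: Steel serving tongs, 190 mm long, 14 mm high, lying on the counter near the robot, right of the middle. Bystander. Origin: between the arms, at counter height.

How it is judged:
By the outcome, as a careful person would: the job done as asked, in the order asked, and still so for the second after the job is handed in, with the robot touching nothing.
It also fails if it takes over 72 s, if anything falls off the work surface, if the arm or the gripper's body presses on something with over 40 N, if the wrist force passes 120 N, or if a joint passes its speed limit or range.

### The arm

A 7-joint arm with a two-finger parallel gripper is mounted at the origin on the work surface. World frame = base frame: x ahead of the robot, y to its left, z up, the work surface at z = 0. Lengths are in m, angles in rad, forces in N, time in s.
With the tool pointing down it reaches from about 0.425 to 1.025 m from the base axis. Payload 9.4 kg.
Tool frame: the origin (TCP) lies at the very end of the fingers, on their centre line; the grasp point (between the pads) lies 19 mm behind it; z points along the fingers, y is the line along which they close (so a half turn about z gives the same grasp; the last joint's range is limited). The gripper opens to 93 mm and grips with 3 to 60 N. Pads are 15 mm wide; open, the fingers measure 128 mm over their backs; the gripper's body (75 mm by 188 mm) begins 65 mm behind the grasp point.
Start: joints at [1.087, 0.599, -0.003, 1.599, 0.002, 0.943, -0.08], TCP at [0.287, -0.666, 0.219] pointing down, gripper open.
Joint ranges: [-2.57, 2.57], [-0.35, 1.97], [-1.29, 1.29], [0.11, 2.56], [-1.05, 4.19], [0.11, 1.86], [-2.63, 2.63]. Speed limits (rad/s): [2.22, 2.22, 3.01, 3.01, 3.14, 3.14, 3.14].

### API

Orientations are given as a unit quaternion [x, y, z, w].
In Python, from cell import arm gives the robot as it stands.
- The arm moves only by the tool drive_effector, called after ">>>" by a JSON object that holds its "name" and its "arguments", one argument or row to a line. Schema: {"type":"object","properties":{"deltas":{"type":"object","properties":{"motion":{"type":"array","items":{"type":"array","items":{"type":"number"},"minItems":7,"maxItems":7},"minItems":1,"maxItems":8}},"additionalProperties":false,"required":["motion"]},"only":{"type":"string"},"quiet":{"type":"boolean"},"lines":{"type":"string"}},"required":["deltas"],"additionalProperties":false}. deltas is an object whose key "motion" holds a list of rows, 1 to 8 of them, each of 7 numbers: a rotation vector rx, ry, rz in normalised numbers (1 is 4 rad), then dx, dy, dz in a scale on which 1.0 is 0.8 m, then the finger opening in m; each row is the pose to reach, as a shift and turn from the pose commanded when the call began, along the tool's axes at that moment; what a row does not reach only later rows make up. A row lasts 1/10 s, in which the tool goes at most 0.05 m and 0.15 rad, less where a joint would pass 70% of its speed; a pose out of reach is approached as far as the arm can. The fingers move at their own pace and stop on an object; the grip force is fixed at half the most. Time passes only in rows, so rows that do not move let the fingers close. The tool returns the time, the measured TCP pose, the force, the opening and the grip force at its end. only (a regular expression) keeps the lines of the reply that match it, lines (a string "A,B") keeps lines A to B, and quiet returns only ok. Input that does not fit is refused with a message, and nothing moves.
- arm.state(): the state, without advancing time (a new reading comes with each control period).
- arm.capture(name): name is "scene" or "top" or "wrist"; returns a dict with "color" (480x640x3 uint8, red, green, blue), "intrinsics" (3x3 intrinsics, pixels), "R" (3x3) and "t" (3): a world point X has camera coordinates R X + t; the wrist camera has in their place "mount" (4x4, takes a point from camera to tool coordinates, whose origin is the TCP and whose axes are the flange's). Camera axes: x right, y down, z forward; pixel columns grow to the right and rows downward; lengths in m; the calibration is good to about 2 mm. A picture is of the moment at which its call begins: read the wrist's pose just before it. There is no depth.
- arm.finish_job(): hands the job in; it is judged then, once.
The state is a dict: "time": time; "joint_pos": joint angles; "dq": joint speeds; "tau": joint torques, N m; "tool_pos": TCP position; "orientation": TCP orientation; "wrist_force": force on the tool from outside, world axes, zero at the start; "ft_torque": the same for the moment, N m; "width": finger opening in m; "grasp_force": force on a finger pad.
Only numpy, scipy, OpenCV 4.12 (cv2) and the standard library are available. Lean on these libraries where they do the work, as an engineer would, in place of code of your own. Each camera call takes 0.05 s, during which the arm holds its last target. There are 200 camera calls.

## Working session

There is one attempt and no reset: what is moved stays moved. The work goes in short steps, Python scripts to look and compute and a tool call to move; the robot and the scene stay as the last step left them, time stands still between calls to the robot, and variables do not carry over. Pictures are saved under pics/ and viewed, at most 10 in all, crops included, and the job is handed in when it is done.

```bash
ls; mkdir -p pics; python3 - <<'E'
from cell import arm
import cv2,numpy as np
s=arm.state();print(s['tool_pos'],s['orientation'],s['width'])
for n in("scene","top"):
    c=arm.capture(n);cv2.imwrite(f"pics/{n}0.png",c["color"][:,:,::-1]);np.savez(f"pics/{n}0.npz",**c)
    print(n,c["intrinsics"].tolist(),c["R"].round(3).tolist(),c["t"])
E
```

```text
cell.py
pics
[ 0.28664582 -0.66539347  0.21777812] [ 9.79384352e-01  2.02004241e-01 -2.20581363e-04 -7.27311313e-04] 0.09316547653009928
scene [[553.4204395215633, 0.0, 320.9652805604333], [0.0, 553.4204395215633, 236.78410590436306], [0.0, 0.0, 1.0]] [[-0.29, 0.957, 0.008], [0.753, 0.234, -0.615], [-0.591, -0.172, -0.788]] [ 0.18623984 -0.30601248  1.63105147]
top [[474.8428869696255, 0.0, 319.2499160189032], [0.0, 474.8428869696255, 246.31023126755076], [0.0, 0.0, 1.0]] [[-0.029, -1.0, -0.0], [-0.992, 0.028, -0.119], [0.119, -0.003, -0.993]] [-0.0180051   0.54242495  1.10613454]
```

View pics/scene0.png

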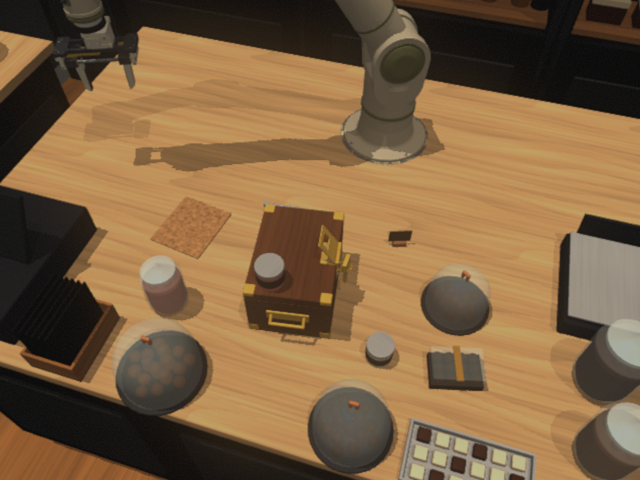

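View pics/top0.png

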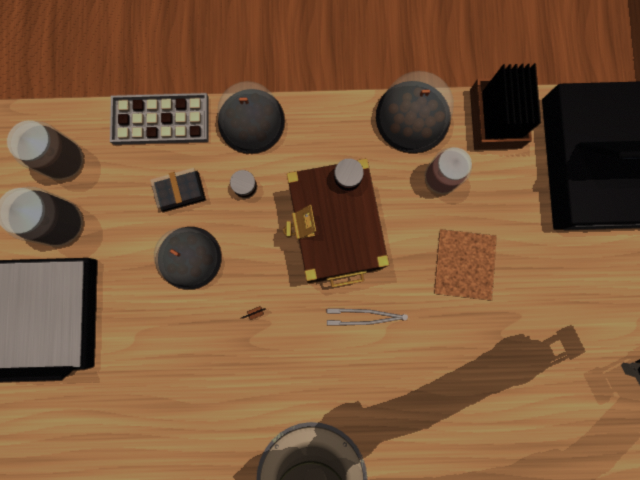

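Scene view: the trunk is in the middle, with the hasp leaning back over the lid at about (330,245) and the pin at (346,262). The mat is at (192,226). In the top view, the pin is at (289,229), the mat at (466,265), and the lid corners at (293,178), (363,165), (383,262) and (310,274).

```bash
cat > h.py <<'E'
from cell import arm
import cv2,numpy as np
from scipy.spatial.transform import Rotation as Ro
def cap(n,tag=None):
    s=arm.state();c=arm.capture(n)
    if n=="wrist":
        T=np.eye(4);T[:3,:3]=Ro.from_quat(s['orientation']).as_matrix();T[:3,3]=s['tool_pos']
        M=np.linalg.inv(T@c["mount"]);c["R"],c["t"]=M[:3,:3],M[:3,3]
    if tag:
        cv2.imwrite(f"pics/{tag}.png",c["color"][:,:,::-1]);np.savez(f"pics/{tag}.npz",**c)
    return c
def ray(c,p):
    d=c["R"].T@np.linalg.inv(c["intrinsics"])@np.array([p[0],p[1],1.]);o=-c["R"].T@c["t"]
    return o,d/np.linalg.norm(d)
def plane(c,p,z):
    o,d=ray(c,p);return o+d*(z-o[2])/d[2]
def tri(obs):
    A=np.zeros((3,3));b=np.zeros(3);R=[ray(c,p) for c,p in obs]
    for o,d in R:
        P=np.eye(3)-np.outer(d,d);A+=P;b+=P@o
    X=np.linalg.solve(A,b);return X,[round(1e3*np.linalg.norm(np.cross(X-o,d)),1) for o,d in R]
def proj(c,X):
    q=c["intrinsics"]@(c["R"]@np.array(X)+c["t"]);return (q[:2]/q[2]).round(1)
def totool(target):
    s=arm.state();R=Ro.from_quat(s['orientation']);return R.inv().apply(np.array(target)-s['tool_pos']).round(4)
def load(tag): return dict(np.load(f"pics/{tag}.npz"))
E
python3 - <<'E'
from h import *
t=load("top0");s=load("scene0")
hsv=cv2.cvtColor(t["color"],cv2.COLOR_RGB2HSV)
m=cv2.inRange(hsv,(18,120,110),(35,255,255));m[:140]=0;m[300:]=0;m[:,:270]=0;m[:,400:]=0
n,l,st,ce=cv2.connectedComponentsWithStats(m)
for i in range(1,n):
    if st[i,4]>8:print(st[i],ce[i].round(1),plane(t,ce[i],.15).round(3))
for p in((466,265),(436,231),(496,235),(493,300),(435,294)):print('mat',plane(t,p,.004).round(3))
print('pin',tri([(t,(289,229)),(s,(347,262))]))
print('smalltin',plane(t,(243,181),.054),'cloche',plane(t,(189,257),0), 'tin',plane(t,(349,172),.204))
for nm,c,(x,y,w,h) in(("a",t,(260,140,140,160)),("b",s,(230,190,140,160))):
    cv2.imwrite(f"pics/z{nm}.png",cv2.resize(c["color"][y:y+h,x:x+w,::-1],None,fx=3.5,fy=3.5,interpolation=cv2.INTER_CUBIC))
cv2.imwrite("pics/zz.png",np.hstack([cv2.resize(cv2.imread(f"pics/z{k}.png"),(400,457)) for k in"ab"]))
E
```

```text
[280 154  16   2  18] [287.9 154.9] [0.732 0.03  0.15 ]
[270 159   7   2  12] [272.6 159.4] [0.723 0.064 0.15 ]
[358 159  25  10 103] [367.4 164.1] [ 0.706 -0.144  0.15 ]
[270 162  68  21 430] [298.9 168.4] [0.701 0.007 0.15 ]
[292 213   7  25  64] [295.4 225.2] [0.575 0.017 0.15 ]
[303 213  13  16 100] [308.3 221.3] [ 0.583 -0.011  0.15 ]
[286 221   5  15  73] [288.  228.2] [0.569 0.033 0.15 ]
[308 233   6   3  14] [311.  234.2] [ 0.554 -0.016  0.15 ]
[388 234  12   9  84] [393.7 237.5] [ 0.542 -0.194  0.15 ]
[377 255  12  12 111] [382.6 260.6] [ 0.493 -0.168  0.15 ]
[305 269  12  11 108] [310.4 274.2] [ 0.468 -0.012  0.15 ]
[328 272  38   8  62] [347.5 275.1] [ 0.464 -0.092  0.15 ]
[339 279  23   6  38] [350.3 281.7] [ 0.45  -0.097  0.15 ]
[374 285  26   3  48] [387.7 285.7] [ 0.439 -0.176  0.15 ]
[380 293  20   2  24] [390.  293.8] [ 0.422 -0.18   0.15 ]
mat [ 0.489 -0.391  0.004]
mat [ 0.575 -0.323  0.004]
mat [ 0.561 -0.47   0.004]
mat [ 0.402 -0.451  0.004]
mat [ 0.42  -0.311  0.004]
pin (array([0.57051753, 0.03413439, 0.12589935]), [np.float64(1.7), np.float64(1.7)])
smalltin [0.70153076 0.14436469 0.054     ] cloche [0.52824121 0.28742869 0.        ] tin [ 0.67442081 -0.09897049  0.204     ]
```

View pics/zz.png

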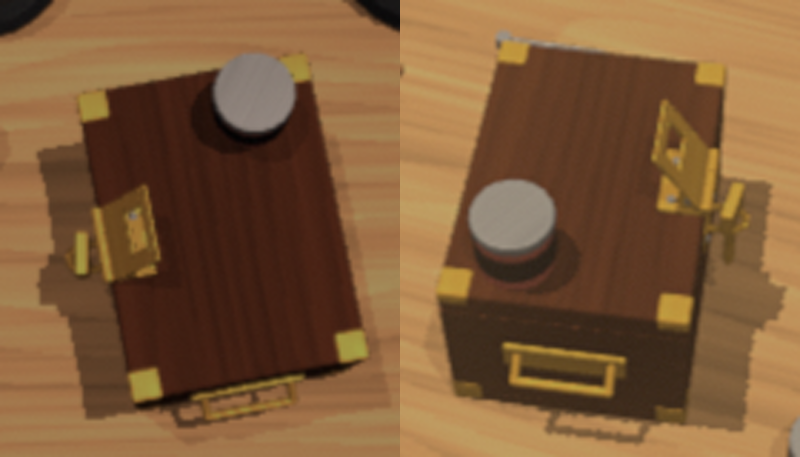

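Crop: the hasp leans back over the lid, with the pin plate just in front of it, parallel to the trunk's front. I'll bring the wrist camera above the pin, staying high.

```bash
python3 - <<'E'
from h import *
c=arm.capture("wrist");print(c["mount"].round(3),c["intrinsics"].round(0))
print(totool([0.287,-0.666,0.40]),totool([0.56,0.08,0.40]))
E
```

```text
[[ 0.    -0.967 -0.255  0.069]
 [ 1.     0.    -0.     0.001]
 [ 0.    -0.255  0.967 -0.165]
 [ 0.     0.     0.     1.   ]] [[425.   0. 321.]
 [  0. 425. 234.]
 [  0.   0.   1.]]
[ 1.000e-04  4.000e-04 -1.821e-01] [ 0.546  -0.5767 -0.1814]
```

Careful with the scale: shifts go in shares of 0.8 m and turns go in shares of 4 rad. That gives: -0.577 m / 0.8 = -0.7213, -0.18 m / 0.8 = -0.225, -1.323 rad / 4 = -0.3308.

>>> {"name": "drive_effector", "arguments": {
  "deltas": {"motion": [[0,0,0,0,0,-0.125,0.093],[0,0,0,0,0,-0.225,0.093],[0,0,-0.0375,0.0625,-0.0625,-0.225,0.093],[0,0,-0.1,0.25,-0.25,-0.225,0.093],[0,0,-0.175,0.375,-0.4,-0.225,0.093],[0,0,-0.25,0.5,-0.525,-0.225,0.093],[0,0,-0.3308,0.6825,-0.7213,-0.225,0.093],[0,0,-0.3308,0.6825,-0.7213,-0.225,0.093]]}
}}

```text
time: 0.95
tool_pos: [0.3853, -0.3995, 0.3769]
orientation: [0.792, 0.61, -0.0, 0.0]
wrist_force: [1.6, -1.0, 0.5]
width: 0.0928
grasp_force: 0.0
```

```bash
python3 - <<'E'
from h import *
print(arm.state()['orientation'],totool([0.56,0.08,0.40]))
E
```

```text
[ 7.92150480e-01  6.10325803e-01 -1.40266696e-04  1.06781194e-04] [ 0.5082  0.0466 -0.0233]
```

Scaled: 0.508 m / 0.8 = 0.635, 0.047 m / 0.8 = 0.0588, -0.416 rad / 4 = -0.104.

>>> {"name": "drive_effector", "arguments": {
  "deltas": {"motion": [[0,0,-0.104,0.635,0.0588,-0.025,0.093],[0,0,-0.104,0.635,0.0588,-0.025,0.093],[0,0,-0.104,0.635,0.0588,-0.025,0.093],[0,0,-0.104,0.635,0.0588,-0.025,0.093],[0,0,-0.104,0.635,0.0588,-0.025,0.093],[0,0,-0.104,0.635,0.0588,-0.025,0.093],[0,0,-0.104,0.635,0.0588,-0.025,0.093],[0,0,-0.104,0.635,0.0588,-0.025,0.093]]}
}}

```text
time: 1.75
tool_pos: [0.5247, -0.0252, 0.3926]
orientation: [0.652, 0.759, -0.0, 0.0]
wrist_force: [1.3, -0.7, 0.0]
width: 0.093
grasp_force: 0.0
```

>>> {"name": "drive_effector", "arguments": {
  "deltas": {"motion": [[0,0,0,0.15,0,0,0.093],[0,0,0,0.15,0,0,0.093],[0,0,0,0.15,0,0,0.093],[0,0,0,0.15,0,0,0.093]]}
}}

```text
time: 2.15
tool_pos: [0.5054, 0.0953, 0.3926]
orientation: [0.649, 0.761, 0.0, -0.0]
wrist_force: [-0.1, -0.3, 0.3]
width: 0.0927
grasp_force: 0.0
```

```bash
python3 - <<'E'
from h import *
s=arm.state();print(s['joint_pos'],s['dq'])
cap("wrist","w1")
E
```

```text
[ 0.21988051  0.22244651 -0.63380898  1.81157138  0.14251194  1.15313152
 -0.30220148] [0.04901769 0.00368851 0.06309598 0.00036033 0.01548296 0.0052997
 0.04884891]
```

View pics/w1.png

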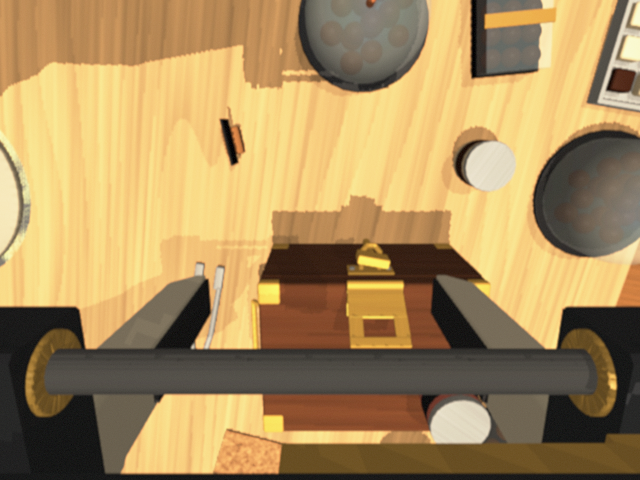

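Wrist view: the pin plate is at (373,262), slightly rotated. The trunk's upper front edge is at row 280 and the hasp spans (376,285) to (380,347). A second, nearer wrist view comes next.

Scaled: 0.09 m / 0.8 = 0.1125, 0.03 m / 0.8 = 0.0375.

>>> {"name": "drive_effector", "arguments": {
  "deltas": {"motion": [[0,0,0,0.0375,0.0625,0.0625,0.093],[0,0,0,0.0375,0.1125,0.1125,0.093],[0,0,0,0.0375,0.1125,0.1125,0.093],[0,0,0,0.0375,0.1125,0.1125,0.093],[0,0,0,0.0375,0.1125,0.1125,0.093]]}
}}

```text
time: 2.7
tool_pos: [0.5908, 0.1333, 0.3016]
orientation: [0.652, 0.758, -0.001, -0.001]
wrist_force: [0.3, 0.4, 0.9]
width: 0.0933
grasp_force: 0.0
```

```bash
python3 - <<'E'
from h import *
a=load("w1");b=cap("wrist","w2")
x0,y0,X,Y=(proj(b,(0.57,0.034,.12))-[100,75]).astype(int).tolist()+[0,0];print(x0,y0)
A=cv2.resize(a["color"][225:365,250:500,::-1],None,fx=3.2,fy=3.2,interpolation=cv2.INTER_CUBIC)
cv2.imwrite("pics/w1c.png",A)
E
```

```text
182 238
```

View pics/w2.png

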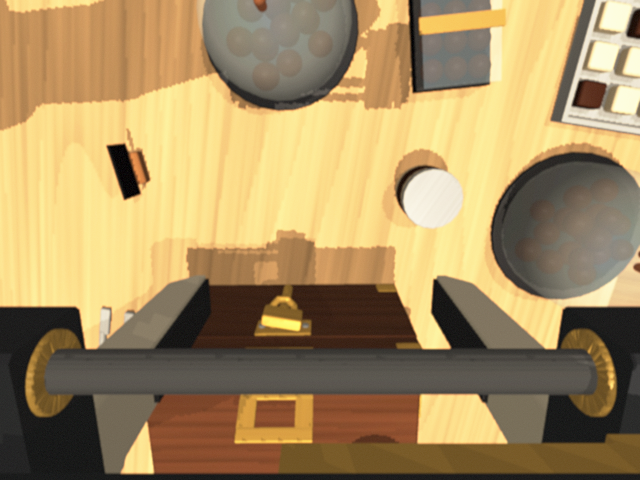

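View pics/w1c.png

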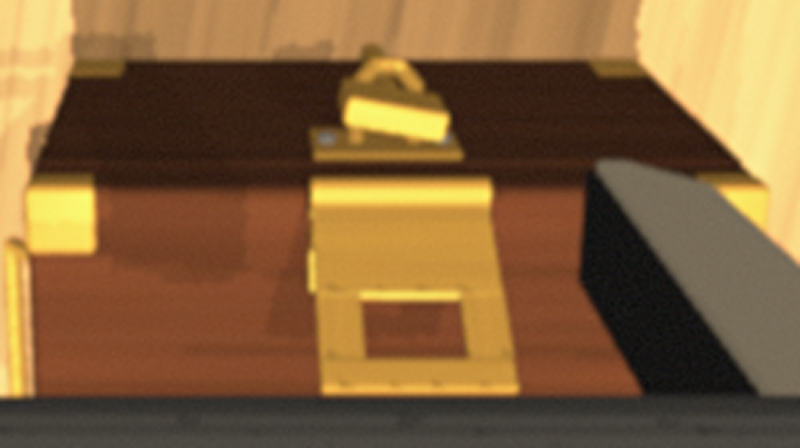

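```bash
python3 - <<'E'
from h import *
a=load("w1");b=load("w2")
res=[]
for c,(x,y,w,h) in((a,(350,250,45,22)),(b,(250,295,62,40))):
    g=c["color"][y:y+h,x:x+w];hsv=cv2.cvtColor(g,cv2.COLOR_RGB2HSV)
    m=cv2.inRange(hsv,(18,90,205),(35,255,255));n,l,st,ce=cv2.connectedComponentsWithStats(m)
    i=1+np.argmax(st[1:,4]);cn=np.argwhere(l==i)[:,::-1].astype(np.float32)
    (cx,cy),wh,an=cv2.minAreaRect(cn);p=(cx+x,cy+y);res.append((c,p));bx=cv2.boxPoints(((cx,cy),wh,an))+[x,y]
    print(st[i],p,ce[i]+[x,y],wh,an);W=[plane(c,q,.137) for q in bx];print(np.round(W,4).tolist())
X,e=tri(res);print('plate top',X.round(4),e)
c2=lambda u,v:(250+u/3.2,225+v/3.2)
L,R=plane(a,c2(311,192),.158),plane(a,c2(491,193),.158);print('barrel',L,R,np.linalg.norm(R-L),np.arctan2(*(R-L)[1::-1]))
l,r=plane(a,c2(30,181),.15),plane(a,c2(768,181),.15);print('edge',l,r,np.linalg.norm(r-l),np.arctan2(*(r-l)[1::-1]))
print('end',tri([(a,c2(420,392)),(b,(274,442))]))
print('slot far edge',tri([(a,c2(414,359)),(b,(276,428))]), 'slot near',tri([(a,c2(412,297)),(b,(282,401))]))
t=load("top0");
print('barrel in b',proj(b,(L+R)/2), 'barrel in top',proj(t,L),proj(t,R))
E
```

```text
[  8   6  32  13 289] (373.2297306060791, 262.1216220855713) [373.29065744 261.95847751] (31.729005813598633, 9.699540138244629) 9.462321281433105
[[0.5534, 0.0278, 0.137], [0.5532, 0.0383, 0.137], [0.5863, 0.0379, 0.137], [0.5868, 0.0273, 0.137]]
[ 11  20  40  16 409] (280.6581115722656, 322.99864959716797) [280.75550122 322.80684597] (39.458534240722656, 10.917380332946777) 8.972625732421875
[[0.5535, 0.0283, 0.137], [0.5538, 0.0384, 0.137], [0.5871, 0.0378, 0.137], [0.5871, 0.0276, 0.137]]
plate top [0.5702 0.0323 0.1355] [np.float64(0.1), np.float64(0.1)]
barrel [0.54483713 0.01149022 0.158     ] [0.60067966 0.02007317 0.158     ] 0.05649827883882098 0.15250579083600485
edge [ 0.45659602 -0.0020119   0.15      ] [0.68932848 0.03517287 0.15      ] 0.23568433578175324 0.1584356125431842
end (array([ 0.57956167, -0.02429767,  0.20877339]), [np.float64(0.0), np.float64(0.0)])
slot far edge (array([ 0.57895773, -0.02024144,  0.1983478 ]), [np.float64(0.7), np.float64(0.7)]) slot near (array([ 0.57984782, -0.01083287,  0.1781107 ]), [np.float64(1.6), np.float64(1.6)])
barrel in b [278.5 354.4] barrel in top [298.2 238.4] [293.6 212.8]
```

Plate top is at about (0.570, 0.033, 0.136) and its width runs along world x (yaw about −0.01). Trunk y runs at 0.155 rad, the pivot is near (0.573, 0.016, 0.1545), and the hasp is at about 3.78 rad. I'll grip the plate across its width with the tool leaning 45° outward, so the pin can be laid flat by leaning 45° the other way.

```bash
cat >> h.py <<'E'
def pose(yaw,lean):
    # yaw: azimuth of tool y; lean>0: tool body leans toward +m (m = z x y_tool), approach down and -m
    y=np.array([np.cos(yaw),np.sin(yaw),0]);m=np.array([-np.sin(yaw),np.cos(yaw),0])
    z=-np.sin(lean)*m-np.cos(lean)*np.array([0,0,1]);return Ro.from_matrix(np.c_[np.cross(y,z),y,z])
def row(p,yaw,lean):
    s=arm.state();R=Ro.from_quat(s['orientation'])
    print((R.inv()*pose(yaw,lean)).as_rotvec().round(3),totool(p),'joints',np.round(s['joint_pos'],2))
E
python3 - <<'E'
from h import *
p=np.array([0.570,0.0358,0.1205]);z=pose(-.012,.785).as_matrix()[:,2];print(p-.09*z)
row(p-.09*z,-.012,.785)
E
```

```text
[0.57076335 0.09940969 0.18416494]
[ 0.063 -0.783  0.154] [-0.0308 -0.0248  0.1186] joints [ 0.1   0.43 -0.6   1.76  0.27  1.04 -0.45]
```

Scaled: 0.118 m / 0.8 = 0.1475, 0.1 m / 0.8 = 0.125, -0.783 rad / 4 = -0.1958.

>>> {"name": "drive_effector", "arguments": {
  "deltas": {"motion": [[0.003,-0.0375,0.0075,0,-0.0125,0.025,0.093],[0.006,-0.075,0.015,0,-0.025,0.05,0.093],[0.009,-0.1125,0.0225,-0.0125,-0.0313,0.075,0.093],[0.0125,-0.15,0.03,-0.025,-0.0313,0.1,0.093],[0.015,-0.185,0.0375,-0.0375,-0.0313,0.125,0.093],[0.0158,-0.1958,0.0385,-0.0388,-0.0313,0.1475,0.093],[0.0158,-0.1958,0.0385,-0.0388,-0.0313,0.1475,0.093],[0.0158,-0.1958,0.0385,-0.0388,-0.0313,0.1475,0.093]]}
}}

```text
time: 3.55
tool_pos: [0.5709, 0.1001, 0.1857]
orientation: [0.657, 0.65, -0.271, 0.269]
wrist_force: [0.7, 0.1, 0.4]
width: 0.0926
grasp_force: 0.0
```

```bash
python3 - <<'E'
from h import *
row([0.570,0.0358,0.1205],-.012,.785)
E
```

```text
[ 0.002 -0.002  0.   ] [ 0.0004 -0.0003  0.0916] joints [-0.44  0.7  -0.29  1.83  0.76  1.35 -1.18]
```

Scaled: 0.091 m / 0.8 = 0.1138, 0.075 m / 0.8 = 0.0938.

>>> {"name": "drive_effector", "arguments": {
  "deltas": {"motion": [[0,0,0,0,0,0.05,0.07],[0,0,0,0,0,0.0938,0.06],[0,0,0,0,0,0.1138,0.06],[0,0,0,0,0,0.1138,0.06],[0,0,0,0,0,0.1138,0.06]]}
}}

```text
time: 4.05
tool_pos: [0.5709, 0.0369, 0.1215]
orientation: [0.658, 0.65, -0.27, 0.269]
wrist_force: [0.3, 0.1, 0.0]
width: 0.0614
grasp_force: 0.0
```

```bash
python3 - <<'E'
from h import *
row([0.570,0.0358,0.1205],-.012,.785)
c=cap("wrist","w3")
E
```

```text
[ 0.003 -0.002 -0.001] [-0.     -0.0009  0.0015] joints [-0.38  0.76 -0.25  1.93  0.86  1.2  -1.24]
```

View pics/w3.png

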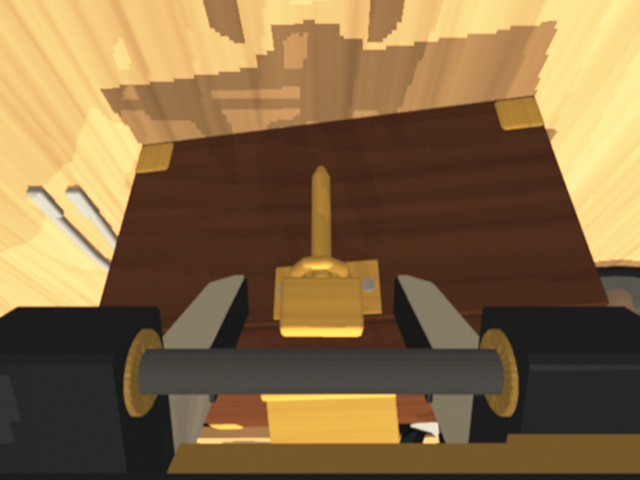

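The plate (280–362, 278–335) is centred between the fingers and their tips reach its lower part. I'll close the fingers on it.

Scaled: 0.001 m / 0.8 = 0.0013.

>>> {"name": "drive_effector", "arguments": {
  "deltas": {"motion": [[0,0,0,0,0,0.0013,0.045],[0,0,0,0,0,0.0013,0.025],[0,0,0,0,0,0.0013,0.02],[0,0,0,0,0,0.0013,0.02],[0,0,0,0,0,0.0013,0.02],[0,0,0,0,0,0.0013,0.02]]}
}}

```text
time: 4.7
tool_pos: [0.5702, 0.0358, 0.1194]
orientation: [0.657, 0.65, -0.271, 0.269]
wrist_force: [-1.5, 2.6, 2.3]
width: 0.0332
grasp_force: 30.0
```

```bash
python3 - <<'E'
from h import *
s=arm.state();print(s['tool_pos'].round(4),s['orientation'].round(4),s['width'],s['grasp_force'])
E
```

```text
[0.5702 0.0358 0.1194] [ 0.6567  0.6501 -0.2714  0.2693] 0.03324501759805231 30.00388652086258
```

Scaled: -0.134 m / 0.8 = -0.1675, -0.113 m / 0.8 = -0.1413.

>>> {"name": "drive_effector", "arguments": {
  "deltas": {"motion": [[0,0,0,-0.0175,0,-0.0175,0.02],[0,0,0,-0.035,0,-0.035,0.02],[0,0,0,-0.0713,0,-0.0713,0.02],[0,0,0,-0.1063,0,-0.1063,0.02],[0,0,0,-0.1413,0,-0.1413,0.02],[0,0,0,-0.1675,0,-0.1675,0.02],[0,0,0,-0.1675,0,-0.1675,0.02]]}
}}

```text
time: 5.4
tool_pos: [0.5707, 0.0357, 0.3146]
orientation: [0.658, 0.649, -0.268, 0.27]
wrist_force: [-0.9, 0.3, -1.2]
width: 0.0333
grasp_force: 30.0
```

```bash
python3 - <<'E'
from h import *
s=arm.state();print(s['width'],s['grasp_force'])
c=cap("scene","s2");p=proj(c,s['tool_pos']).astype(int);print(p)
d=cap("wrist");x=c["color"][p[1]-100:p[1]+100,p[0]-110:p[0]+110,::-1];
cv2.imwrite("pics/v5.png",np.hstack([cv2.resize(x,(436,396)),cv2.resize(d["color"][140:360,220:420,::-1],(360,396))]))
row([0.44,-0.39,0.30],-1.571,-.785);row([0.5,-0.2,0.32],-.8,0)
E
```

```text
0.033318981112814144 29.99824047088623
[351 204]
[1.000e-03 1.210e+00 1.698e+00] [-0.295  -0.1253  0.3083] joints [-0.35  0.51 -0.28  1.81  0.74  1.45 -0.97]
[0.312 0.74  0.747] [-0.174  -0.0673  0.1597] joints [-0.35  0.51 -0.28  1.81  0.74  1.45 -0.97]
```

View pics/v5.png

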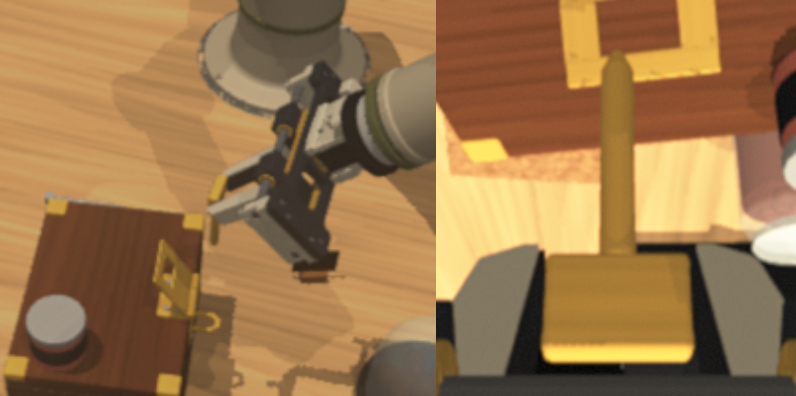

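Pin held firmly, hanging straight and clear of the staple. I'll carry it over the trunk to the mat, turning on the way.

Scaled: -0.174 m / 0.8 = -0.2175, 0.16 m / 0.8 = 0.2, 0.747 rad / 4 = 0.1868.

>>> {"name": "drive_effector", "arguments": {
  "deltas": {"motion": [[0.01,0.025,0.025,-0.025,-0.0125,0.025,0.02],[0.02,0.05,0.05,-0.0625,-0.025,0.0563,0.02],[0.03,0.075,0.075,-0.1,-0.0375,0.0875,0.02],[0.0425,0.1,0.1,-0.1375,-0.05,0.125,0.02],[0.0525,0.125,0.125,-0.175,-0.0625,0.1625,0.02],[0.0625,0.15,0.15,-0.2175,-0.0838,0.2,0.02],[0.078,0.185,0.1868,-0.2175,-0.0838,0.2,0.02],[0.078,0.185,0.1868,-0.2175,-0.0838,0.2,0.02]]}
}}

```text
time: 6.3
tool_pos: [0.4985, -0.2038, 0.3183]
orientation: [0.929, 0.371, -0.001, -0.001]
wrist_force: [0.5, 0.5, -1.6]
width: 0.0331
grasp_force: 30.0
```

```bash
python3 - <<'E'
from h import *
row([0.44,-0.39,0.20],-1.571,-.785)
E
```

```text
[-0.3    0.748  0.719] [-0.1706  0.095   0.1182] joints [ 0.43  0.28 -0.18  1.89  0.06  0.98 -0.6 ]
```

Scaled: -0.17 m / 0.8 = -0.2125, -0.14 m / 0.8 = -0.175, 0.748 rad / 4 = 0.187.

>>> {"name": "drive_effector", "arguments": {
  "deltas": {"motion": [[-0.01,0.025,0.025,-0.025,0.0125,0.025,0.02],[-0.02,0.05,0.0475,-0.0625,0.0375,0.0375,0.02],[-0.03,0.075,0.0725,-0.1,0.0625,0.0625,0.02],[-0.04,0.1,0.0975,-0.1375,0.0875,0.0938,0.02],[-0.05,0.125,0.12,-0.175,0.1125,0.125,0.02],[-0.06,0.15,0.145,-0.2125,0.1188,0.1475,0.02],[-0.075,0.187,0.1798,-0.2125,0.1188,0.1475,0.02],[-0.075,0.187,0.1798,-0.2125,0.1188,0.1475,0.02]]}
}}

```text
time: 7.1
tool_pos: [0.4454, -0.3876, 0.2025]
orientation: [0.939, 0.055, 0.338, -0.008]
wrist_force: [0.4, -0.5, -2.2]
width: 0.0334
grasp_force: 30.0
```

```bash
python3 - <<'E'
from h import *
row([0.463,-0.391,0.03],-1.571,-.785)
E
```

```text
[-0.057  0.094  0.095] [-0.0966  0.0015  0.144 ] joints [ 1.54  0.58 -0.86  2.23 -1.    0.14  0.38]
```

Scaled: 0.12 m / 0.8 = 0.15, -0.06 m / 0.8 = -0.075, 0.095 rad / 4 = 0.0238.

>>> {"name": "drive_effector", "arguments": {
  "deltas": {"motion": [[-0.0143,0.0235,0.0238,-0.025,0.0013,0.0375,0.02],[-0.0143,0.0235,0.0238,-0.05,0.0013,0.075,0.02],[-0.0143,0.0235,0.0238,-0.075,0.0013,0.1125,0.02],[-0.0143,0.0235,0.0238,-0.1,0.0013,0.15,0.02],[-0.0143,0.0235,0.0238,-0.1,0.0013,0.15,0.02],[-0.0143,0.0235,0.0238,-0.1,0.0013,0.15,0.02]]}
}}

```text
time: 7.7
tool_pos: [0.4455, -0.4593, 0.1291]
orientation: [0.93, 0.016, 0.366, -0.035]
wrist_force: [-0.3, 0.1, -1.4]
width: 0.0334
grasp_force: 30.0
```

```bash
python3 - <<'E'
from h import *
row([0.463,-0.391,0.012],-1.571,-.785)
E
```

```text
[-0.077  0.035  0.003] [-0.0667 -0.0609  0.1026] joints [ 1.62  0.81 -0.87  2.14 -1.04  0.11  0.53]
```

Joints 5 and 6 are at their limits in this yaw. I'll lay the pin with its tip toward +y instead (tool y along world x), which needs less wrist twist.

```bash
python3 - <<'E'
from h import *
row([0.46,-0.40,0.24],-.8,-.4);row([0.489,-0.417,0.2],0,-.785)
E
```

```text
[ 0.348 -0.355 -0.631] [ 0.0865 -0.0642 -0.0665] joints [ 1.62  0.81 -0.87  2.14 -1.04  0.11  0.53]
[ 1.022 -0.014 -1.119] [ 0.0803 -0.0435 -0.0189] joints [ 1.62  0.81 -0.87  2.14 -1.04  0.11  0.53]
```

Careful with the scale: shifts go in shares of 0.8 m and turns go in shares of 4 rad. That gives: 0.087 m / 0.8 = 0.1088, -0.066 m / 0.8 = -0.0825, -0.631 rad / 4 = -0.1578.

>>> {"name": "drive_effector", "arguments": {
  "deltas": {"motion": [[0.015,-0.015,-0.025,0.025,-0.025,-0.0375,0.02],[0.03,-0.03,-0.05,0.0625,-0.05,-0.075,0.02],[0.045,-0.045,-0.075,0.1088,-0.08,-0.0825,0.02],[0.06,-0.06,-0.105,0.1088,-0.08,-0.0825,0.02],[0.087,-0.0888,-0.1578,0.1088,-0.08,-0.0825,0.02],[0.087,-0.0888,-0.1578,0.1088,-0.08,-0.0825,0.02],[0.087,-0.0888,-0.1578,0.1088,-0.08,-0.0825,0.02]]}
}}

```text
time: 8.4
tool_pos: [0.4637, -0.3981, 0.2423]
orientation: [0.907, 0.372, 0.184, -0.073]
wrist_force: [-0.4, 0.2, -0.1]
width: 0.0333
grasp_force: 30.0
```

```bash
python3 - <<'E'
from h import *
row([0.489,-0.417,0.2],0,-.785)
E
```

```text
[ 0.449  0.367 -0.66 ] [-0.0121  0.0311  0.041 ] joints [ 1.04  0.48 -0.29  1.85 -0.36  0.84  0.22]
```

Scaled: 0.041 m / 0.8 = 0.0513, 0.031 m / 0.8 = 0.0388, -0.66 rad / 4 = -0.165.

>>> {"name": "drive_effector", "arguments": {
  "deltas": {"motion": [[0.0175,0.0125,-0.025,0,0.0063,0.0063,0.02],[0.035,0.025,-0.05,0,0.0125,0.0125,0.02],[0.0525,0.04,-0.075,-0.0063,0.0188,0.025,0.02],[0.07,0.055,-0.1,-0.0125,0.0313,0.0375,0.02],[0.09,0.0725,-0.13,-0.015,0.0388,0.0513,0.02],[0.1123,0.0918,-0.165,-0.015,0.0388,0.0513,0.02],[0.1123,0.0918,-0.165,-0.015,0.0388,0.0513,0.02],[0.1123,0.0918,-0.165,-0.015,0.0388,0.0513,0.02]]}
}}

```text
time: 9.2
tool_pos: [0.4861, -0.4183, 0.1973]
orientation: [0.655, 0.65, 0.273, -0.272]
wrist_force: [-0.4, -0.5, -1.6]
width: 0.0333
grasp_force: 30.0
```

```bash
python3 - <<'E'
from h import *
row([0.489,-0.417,0.03],-.012,-.785)
E
```

```text
[-0.004 -0.006  0.002] [-0.118   0.0031  0.1186] joints [ 1.12  0.87 -0.49  1.42 -0.22  1.46  0.77]
```

Scaled: 0.1186 m / 0.8 = 0.1483, -0.03 m / 0.8 = -0.0375, -0.006 rad / 4 = -0.0015.

>>> {"name": "drive_effector", "arguments": {
  "deltas": {"motion": [[0,0,0,-0.0375,0,0.0375,0.02],[0,0,0,-0.075,0.0038,0.075,0.02],[0,0,0,-0.1125,0.0038,0.1125,0.02],[-0.001,-0.0015,0,-0.1475,0.0038,0.1483,0.02],[-0.001,-0.0015,0,-0.1475,0.0038,0.1483,0.02],[-0.001,-0.0015,0,-0.1475,0.0038,0.1483,0.02]]}
}}

```text
time: 9.8
tool_pos: [0.4888, -0.418, 0.0328]
orientation: [0.657, 0.65, 0.271, -0.268]
wrist_force: [-0.4, -0.0, -0.4]
width: 0.0332
grasp_force: 30.0
```

>>> {"name": "drive_effector", "arguments": {
  "deltas": {"motion": [[0,0,0,-0.005,0,0.005,0.02],[0,0,0,-0.01,0,0.01,0.02],[0,0,0,-0.0125,0,0.0125,0.02],[0,0,0,-0.0125,0,0.0125,0.02]]}
}}

```text
time: 10.2
tool_pos: [0.4891, -0.4184, 0.0178]
orientation: [0.657, 0.651, 0.271, -0.267]
wrist_force: [-1.1, 0.6, -0.8]
width: 0.0331
grasp_force: 30.0
```

```bash
python3 - <<'E'
from h import *
row([0.489,-0.417,0.012],-.012,-.785);print(arm.state()['wrist_force'])
d=cap("wrist","w6");cv2.imwrite("pics/w6c.png",cv2.resize(d["color"][120:360,160:480,::-1],(480,360)))
E
```

```text
[-0.001  0.005  0.003] [-0.0031 -0.0001  0.0051] joints [ 1.1   1.07 -0.45  1.46 -0.16  1.23  0.85]
[-1.14980193  0.61305461 -0.79317701]
```

View pics/w6c.png

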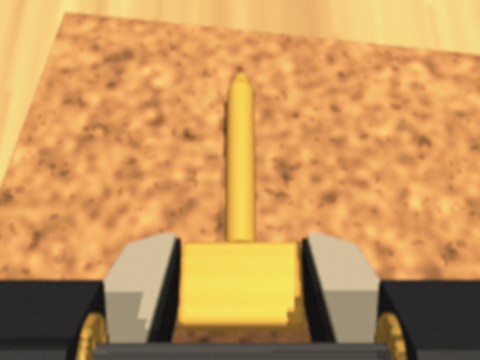

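The pin is level over the mat, its shank running from (240,240) to (240,75) and well inside the edges. Lowering the last millimetres.

Scaled: -0.003 m / 0.8 = -0.0038, -0.002 m / 0.8 = -0.0025.

>>> {"name": "drive_effector", "arguments": {
  "deltas": {"motion": [[0,0,0,-0.0013,0,0.0013,0.02],[0,0,0,-0.0025,0,0.0025,0.02],[0,0,0,-0.0038,0,0.0038,0.02],[0,0,0,-0.0038,0,0.0038,0.02]]}
}}

```text
time: 10.65
tool_pos: [0.489, -0.4183, 0.013]
orientation: [0.657, 0.651, 0.271, -0.267]
wrist_force: [1.0, 0.2, -1.1]
width: 0.0334
grasp_force: 30.0
```

>>> {"name": "drive_effector", "arguments": {
  "deltas": {"motion": [[0,0,0,-0.0009,0,0.0009,0.02],[0,0,0,-0.0018,0,0.0018,0.02],[0,0,0,-0.0018,0,0.0018,0.02]]}
}}

```text
time: 10.95
tool_pos: [0.4891, -0.4184, 0.0115]
orientation: [0.657, 0.651, 0.271, -0.267]
wrist_force: [0.4, -0.7, 1.3]
width: 0.0334
grasp_force: 30.0
```

Scaled: -0.0007 m / 0.8 = -0.0009.

>>> {"name": "drive_effector", "arguments": {
  "deltas": {"motion": [[0,0,0,-0.0009,0,0.0009,0.02],[0,0,0,-0.0009,0,0.0009,0.02]]}
}}

```text
time: 11.15
tool_pos: [0.4891, -0.4184, 0.0114]
orientation: [0.656, 0.651, 0.271, -0.267]
wrist_force: [-1.7, -1.1, 6.6]
width: 0.0331
grasp_force: 30.0
```

>>> {"name": "drive_effector", "arguments": {
  "deltas": {"motion": [[0,0,0,-0.0009,0,0.0009,0.02],[0,0,0,-0.0009,0,0.0009,0.02]]}
}}

```text
time: 11.35
tool_pos: [0.4891, -0.4184, 0.0113]
orientation: [0.656, 0.651, 0.271, -0.268]
wrist_force: [-4.1, -1.4, 12.2]
width: 0.0333
grasp_force: 30.0
```

Contact at TCP z 0.0114. I'll release and back off along the tool axis.

Scaled: -0.13 m / 0.8 = -0.1625, -0.08 m / 0.8 = -0.1.

>>> {"name": "drive_effector", "arguments": {
  "deltas": {"motion": [[0,0,0,0.001,0,-0.001,0.02],[0,0,0,0.001,0,-0.001,0.045],[0,0,0,0.001,0,-0.001,0.065],[0,0,0,0.001,0,-0.001,0.065],[0,0,0,0.0013,0,-0.0375,0.065],[0,0,0,0.0013,0,-0.1,0.065],[0,0,0,-0.0013,0,-0.1625,0.04]]}
}}

```text
time: 12.05
tool_pos: [0.4879, -0.5108, 0.1017]
orientation: [0.656, 0.651, 0.271, -0.268]
wrist_force: [0.5, -1.5, -0.0]
width: 0.0606
grasp_force: 0.0
```

```bash
python3 - <<'E'
from h import *
c=cap("top");cv2.imwrite("pics/t2.png",cv2.resize(c["color"][220:310,420:510,::-1],(300,300)))
w=cap("wrist","w7");print(proj(w,(.489,-.41,.009)),proj(w,(.489,-.35,.009)))
h=cv2.cvtColor(w["color"],cv2.COLOR_RGB2HSV);cv2.imwrite("pics/t2.png",np.hstack([cv2.resize(c["color"][220:310,420:510,::-1],(300,300)),cv2.resize(w["color"][:,:,::-1],(400,300))]))
row([0.50,-0.2,0.36],.155,0)
E
```

```text
[320. 204.] [319.1 142.6]
[ 0.071 -0.77  -0.159] [0.4053 0.0084 0.0383] joints [ 1.13  1.05 -0.43  1.21 -0.15  1.5   0.84]
```

View pics/t2.png

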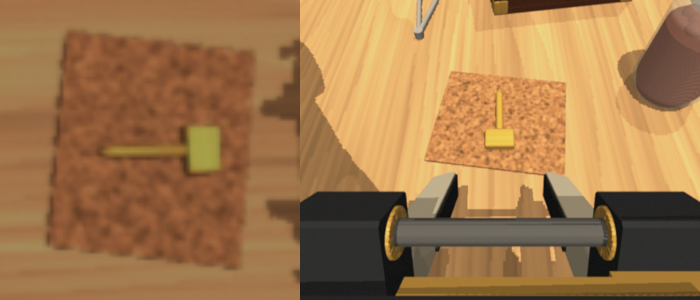

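Pin lies flat on the mat, axis along +y; all ten views are used. Next is the hasp, with the tool down, aligned with the trunk, and fingers closed.

Scaled: 0.33 m / 0.8 = 0.4125, 0.08 m / 0.8 = 0.1, -0.77 rad / 4 = -0.1925.

>>> {"name": "drive_effector", "arguments": {
  "deltas": {"motion": [[0.0035,-0.0375,-0.0075,0.0375,0,-0.0375,0],[0.007,-0.075,-0.015,0.1,0,-0.0375,0],[0.0105,-0.1125,-0.0225,0.1625,0.0025,-0.025,0],[0.014,-0.15,-0.03,0.225,0.005,0,0],[0.0178,-0.1925,-0.0398,0.2875,0.0075,0.0125,0],[0.0178,-0.1925,-0.0398,0.35,0.01,0.0375,0],[0.0178,-0.1925,-0.0398,0.4125,0.01,0.0438,0],[0.0178,-0.1925,-0.0398,0.4125,0.01,0.0438,0]]}
}}

```text
time: 12.95
tool_pos: [0.4996, -0.2454, 0.3116]
orientation: [0.645, 0.764, 0.003, -0.002]
wrist_force: [0.9, -0.0, -0.7]
width: 0.0002
grasp_force: 0.0
```

```bash
python3 - <<'E'
from h import *
row([0.5851,-0.0632,0.27],.155,0)
E
```

```text
[ 0.001 -0.007  0.014] [0.1649 0.1149 0.043 ] joints [ 0.66  0.32 -0.4   1.86  0.14  0.99  0.37]
```

Scaled: 0.165 m / 0.8 = 0.2063, 0.12 m / 0.8 = 0.15, 0.014 rad / 4 = 0.0035.

>>> {"name": "drive_effector", "arguments": {
  "deltas": {"motion": [[0,-0.0018,0.0035,0.05,0.0375,0.0125,0],[0,-0.0018,0.0035,0.1,0.0688,0.025,0],[0,-0.0018,0.0035,0.15,0.1063,0.0375,0],[0,-0.0018,0.0035,0.2063,0.1438,0.0538,0],[0,-0.0018,0.0035,0.2063,0.1438,0.0538,0],[0,-0.0018,0.0035,0.2063,0.1438,0.0538,0]]}
}}

```text
time: 13.55
tool_pos: [0.5849, -0.0685, 0.265]
orientation: [0.652, 0.758, -0.001, -0.003]
wrist_force: [-0.7, -0.8, 0.3]
width: 0.0004
grasp_force: 0.0
```

```bash
python3 - <<'E'
from h import *
row([0.5851,-0.0632,0.17],.155,0)
E
```

```text
[-0.005 -0.003 -0.005] [0.005  0.0014 0.095 ] joints [ 0.32  0.42 -0.42  1.85  0.2   0.93 -0.04]
```

Scaled: 0.095 m / 0.8 = 0.1188, 0.02 m / 0.8 = 0.025.

>>> {"name": "drive_effector", "arguments": {
  "deltas": {"motion": [[0,0,0,0.0063,0.0013,0.05,0],[0,0,0,0.0063,0.0013,0.1,0],[0,0,0,0.0063,0.0013,0.1188,0],[0,0,0,0.0063,0.0013,0.1188,0],[0,0,0,0.025,0.0013,0.1188,0],[0,0,0,0.0438,0.0013,0.1188,0],[0,0,0,0.0625,0.0013,0.1188,0],[0,0,0,0.0813,0.0013,0.1188,0]]}
}}

```text
time: 14.35
tool_pos: [0.5764, -0.0035, 0.1727]
orientation: [0.653, 0.757, 0.0, -0.001]
wrist_force: [0.4, 0.0, -0.2]
width: 0.0008
grasp_force: 0.3
```

>>> {"name": "drive_effector", "arguments": {
  "deltas": {"motion": [[0,0,0,0.0125,0,0,0],[0,0,0,0.025,0,0,0],[0,0,0,0.0375,0,0,0],[0,0,0,0.05,0,0,0],[0,0,0,0.05,0,0,0]]}
}}

```text
time: 14.85
tool_pos: [0.5701, 0.0363, 0.1716]
orientation: [0.653, 0.758, -0.0, -0.002]
wrist_force: [0.7, 0.0, 0.6]
width: 0.0003
grasp_force: 0.0
```

```bash
python3 - <<'E'
from h import *
P=np.array([.5728,.0158,.1545]);n=np.array([-.154,.988,0])
print('c,h',(arm.state()['tool_pos']-P)@n,arm.state()['tool_pos'][2]-P[2]);row(P+.022*n+[0,0,.0155],.155,0)
E
```

```text
c,h 0.020630535208672418 0.017145425027111555
[-0.003 -0.003 -0.006] [ 0.0014 -0.0005  0.0017] joints [ 0.11  0.5  -0.38  1.98  0.27  0.71 -0.29]
```

Scaled: 0.05 m / 0.8 = 0.0625, 0.045 m / 0.8 = 0.0563.

>>> {"name": "drive_effector", "arguments": {
  "deltas": {"motion": [[0,0,0,0.0063,0,0.0075,0],[0,0,0,0.01,0,0.0163,0],[0,0,0,0.0125,0,0.025,0],[0,0,0,0.0125,0,0.035,0],[0,0,0,0.0113,0,0.0463,0],[0,0,0,0.0088,0,0.0563,0],[0,0,0,0.0063,0,0.0625,0],[0,0,0,0.0063,0,0.0625,0]]}
}}

```text
time: 15.65
tool_pos: [0.5691, 0.0387, 0.1207]
orientation: [0.654, 0.757, -0.001, -0.002]
wrist_force: [-0.8, -0.2, -0.1]
width: 0.001
grasp_force: 0.0
```

```bash
python3 - <<'E'
from h import *
P=np.array([.5728,.0158,.1545]);n=np.array([-.154,.988,0])
print('c,h',(arm.state()['tool_pos']-P)@n,arm.state()['tool_pos'][2]-P[2]);row(P+.014*n+[0,0,-.033],.155,0)
for k in("scene","top"):
    c=arm.capture(k);h=cv2.cvtColor(c["color"],cv2.COLOR_RGB2HSV);m=cv2.inRange(h,(18,120,90),(35,255,255))
    e=P+[0,0,.02]-n*.02;p=proj(c,e).astype(int);print(k,p,'brass where the strap stood:',(m[p[1]-8:p[1]+8,p[0]-8:p[0]+8]>0).sum())
E
```

```text
c,h 0.02323320670863622 -0.03383552092855621
[-0.004 -0.002 -0.009] [-0.0092  0.0002 -0.0009] joints [ 0.07  0.57 -0.35  2.03  0.32  0.61 -0.34]
scene [329 246] brass where the strap stood: 105
top [304 222] brass where the strap stood: 0
```

Scaled: -0.009 m / 0.8 = -0.0113, -0.006 m / 0.8 = -0.0075.

>>> {"name": "drive_effector", "arguments": {
  "deltas": {"motion": [[0,0,0,-0.0038,0,0,0],[0,0,0,-0.0075,0,0,0],[0,0,0,-0.0113,0,0,0],[0,0,0,-0.0113,0,0,0]]}
}}

```text
time: 16.15
tool_pos: [0.5709, 0.03, 0.1218]
orientation: [0.654, 0.757, -0.0, -0.001]
wrist_force: [-0.5, 0.1, -0.5]
width: 0.0008
grasp_force: 0.0
```

>>> {"name": "drive_effector", "arguments": {
  "deltas": {"motion": [[0,0,0,-0.0013,0,0,0],[0,0,0,-0.0025,0,0,0],[0,0,0,-0.0025,0,0,0]]}
}}

```text
time: 16.45
tool_pos: [0.5709, 0.0297, 0.1218]
orientation: [0.653, 0.757, 0.0, -0.002]
wrist_force: [-0.6, 4.7, 1.4]
width: 0.0003
grasp_force: 2.7
```

Scaled: -0.002 m / 0.8 = -0.0025, -0.001 m / 0.8 = -0.0013.

>>> {"name": "drive_effector", "arguments": {
  "deltas": {"motion": [[0,0,0,-0.0013,0,0,0],[0,0,0,-0.0025,0,0,0],[0,0,0,-0.0025,0,0,0]]}
}}

```text
time: 16.75
tool_pos: [0.5709, 0.0297, 0.1218]
orientation: [0.652, 0.758, 0.001, -0.003]
wrist_force: [-2.9, 10.7, 0.9]
width: 0.001
grasp_force: 5.5
```

>>> {"name": "drive_effector", "arguments": {
  "deltas": {"motion": [[0,0,0,0.025,0,0,0],[0,0,0,0.0875,0,0,0],[0,0,0,0.1375,0,-0.0625,0.03],[0,0,0,0.1375,0,-0.125,0.03],[0,0,0,0.1375,0,-0.125,0.03],[0,0,0,0.1375,0,-0.125,0.03]]}
}}

```text
time: 17.35
tool_pos: [0.5566, 0.1353, 0.2238]
orientation: [0.653, 0.757, 0.001, -0.0]
wrist_force: [0.6, 0.4, -1.6]
width: 0.0271
grasp_force: 0.0
```

```bash
python3 - <<'E'
from h import *
s=arm.state();print(s['tool_pos'])
w=cap("wrist","w8");P=np.array([.5728,.0158,.1545]);n=np.array([-.154,.988,0]);t=np.array([.988,.154,0])
h=cv2.cvtColor(w["color"],cv2.COLOR_RGB2HSV);m=cv2.inRange(h,(15,100,60),(38,255,255))
for r in(.0,.010,.02,.03,.034,.062,.066):
    print(r,[(proj(w,P+n*.0045-[0,0,r]+t*k)).tolist() for k in(-.028,0,.028)], [int(m[tuple(proj(w,P+n*.0045-[0,0,r]+t*k).astype(int)[::-1])]>0) for k in(-.032,-.025,-.018,0,.018,.025,.032)])
m[300:]=0;n_,l,st,ce=cv2.connectedComponentsWithStats(m)
for i in range(1,n_):
    if st[i,4]>60:print(st[i],ce[i].round(0))
np.save("pics/m8.npy",m)
x,y=proj(w,P-[0,0,.035]).astype(int)
sub=m[y-45:y+40:3,x-60:x+60:3]>0
print(x,y);print('\n'.join(''.join('#' if v else '.' for v in q) for q in sub))
E
```

```text
[0.55664916 0.1353157  0.22383042]
0.0 [[276.0, 419.7], [319.5, 419.4], [362.9, 419.1]] [0, 1, 1, 1, 1, 1, 0]
0.01 [[277.5, 409.6], [319.5, 409.3], [361.5, 409.0]] [0, 1, 1, 1, 1, 1, 0]
0.02 [[278.9, 400.2], [319.5, 399.9], [360.1, 399.6]] [0, 1, 1, 1, 1, 1, 0]
0.03 [[280.3, 391.3], [319.5, 391.0], [358.8, 390.7]] [0, 0, 0, 0, 0, 0, 0]
0.034 [[280.8, 387.9], [319.5, 387.6], [358.3, 387.4]] [0, 0, 0, 0, 0, 0, 0]
0.062 [[283.9, 366.4], [319.6, 366.1], [355.2, 365.9]] [0, 0, 0, 0, 0, 0, 0]
0.066 [[284.4, 363.6], [319.6, 363.4], [354.8, 363.1]] [0, 0, 0, 0, 0, 0, 0]
[     0      0    640    300 145041] [286. 156.]
319 392
........................................
........................................
........................................
........................................
..........
[... 314 characters left out ...]
...
........................................
........................................
........................................
........................................
........................................
........................................
........................................
........................................
........................................
........................................
........................................
........................................
........................................
........................................
........................................
........................................
........................................
```

The strap stops hard at 10 N with no motion, so it should be flat. I'll check it numerically from a leaning wrist view.

Scaled: -0.03 m / 0.8 = -0.0375, -0.02 m / 0.8 = -0.025, -0.6 rad / 4 = -0.15.

>>> {"name": "drive_effector", "arguments": {
  "deltas": {"motion": [[0,-0.0375,0,0,0,-0.0125,0.06],[0,-0.075,0,0,0,-0.025,0.06],[0,-0.1125,0,0,0,-0.0375,0.06],[0,-0.15,0,0,0,-0.0375,0.06],[0,-0.15,0,0,0,-0.0375,0.06]]}
}}

```text
time: 17.9
tool_pos: [0.554, 0.139, 0.2479]
orientation: [0.62, 0.726, -0.196, 0.223]
wrist_force: [0.1, 0.7, -0.3]
width: 0.0594
grasp_force: 0.0
```

```bash
python3 - <<'E'
from h import *
w=cap("wrist","w9");P=np.array([.5728,.0158,.1545]);n=np.array([-.154,.988,0]);t=np.array([.988,.154,0])
h=cv2.cvtColor(w["color"],cv2.COLOR_RGB2HSV);m=cv2.inRange(h,(15,110,70),(38,255,255))
for r in(0,.036,.0445,.058,.068):print(r,[proj(w,P+n*.0045-[0,0,r]+t*k).tolist() for k in(-.028,-.0205,.028)])
print('staple',proj(w,P-[0,0,.0445]+n*.0325))
x,y=proj(w,P-[0,0,.035]).astype(int);sub=m[y-70:y+70:3,x-66:x+66:2]>0
print(x,y);print('\n'.join(str(y-70+3*i)+' '+''.join('#' if v else '.' for v in q) for i,q in enumerate(sub)))
E
```

```text
0 [[286.1, 276.3], [295.7, 276.4], [358.4, 276.9]]
0.036 [[288.7, 240.6], [297.8, 240.7], [356.3, 241.1]]
0.0445 [[289.3, 232.9], [298.2, 232.9], [355.8, 233.3]]
0.058 [[290.2, 221.0], [298.9, 221.1], [355.1, 221.5]]
0.068 [[290.8, 212.6], [299.4, 212.7], [354.6, 213.1]]
staple [322.7 210. ]
322 245
175 ..................................................................
178 ..................................................................
181 ..................................................................
184 ..................................................................
187 ..................................................................
190 ..................................................................
193 ..................................................................
196 ..................................................................
199 ..................................................................
202 .........
[... 1984 characters left out ...]
..........######...###################...######..............
289 ................#####...###################...#####...............
292 ................###################################...............
295 ................#####...###################...#####...............
298 ................#####...###################...#####...............
301 .................#################################................
304 ..................................................................
307 ..................................................................
310 ..................................................................
313 ..................................................................
```

Strap end projects at row 213, exactly as predicted for flat, so the hasp is closed. Back for the pin.

```bash
python3 - <<'E'
from h import *
row([0.5,-0.2,0.34],0,0)
E
```

```text
[0.037 0.599 0.15 ] [-0.3192 -0.1054  0.1085] joints [-0.52  0.51 -0.19  1.87  0.64  1.21 -0.91]
```

Scaled: -0.319 m / 0.8 = -0.3988, -0.27 m / 0.8 = -0.3375, 0.599 rad / 4 = 0.1498.

>>> {"name": "drive_effector", "arguments": {
  "deltas": {"motion": [[0.0025,0.035,0.0075,-0.0625,-0.0125,-0.025,0.07],[0.0038,0.0625,0.015,-0.1125,-0.025,-0.025,0.07],[0.005,0.0925,0.0225,-0.1625,-0.05,0,0.07],[0.0075,0.1225,0.03,-0.225,-0.075,0.0375,0.07],[0.0093,0.1498,0.0375,-0.275,-0.0875,0.0625,0.07],[0.0093,0.1498,0.0375,-0.3375,-0.1125,0.1,0.07],[0.0093,0.1498,0.0375,-0.3988,-0.1313,0.135,0.07],[0.0093,0.1498,0.0375,-0.3988,-0.1313,0.135,0.07]]}
}}

```text
time: 18.75
tool_pos: [0.4967, -0.2082, 0.3422]
orientation: [0.712, 0.702, 0.003, 0.002]
wrist_force: [0.6, 0.8, -0.3]
width: 0.0701
grasp_force: 0.0
```

```bash
python3 - <<'E'
from h import *
z=pose(-.012,-.785).as_matrix()[:,2];row(np.array([.4891,-.4184,.0118])-.13*z,-.012,-.785)
E
```

```text
[0.007 0.784 0.   ] [-0.3024 -0.0059  0.2381] joints [ 0.4   0.25 -0.13  1.87  0.03  1.02  0.24]
```

Scaled: -0.302 m / 0.8 = -0.3775, -0.28 m / 0.8 = -0.35, 0.784 rad / 4 = 0.196.

>>> {"name": "drive_effector", "arguments": {
  "deltas": {"motion": [[0,0.035,0,-0.05,0,0.025,0.065],[0,0.07,0,-0.1,0,0.05,0.065],[0,0.105,0,-0.15,-0.0025,0.0875,0.065],[0,0.14,0,-0.2,-0.0038,0.125,0.065],[0.0018,0.175,0,-0.25,-0.005,0.1625,0.065],[0.0018,0.196,0,-0.3,-0.0063,0.2,0.065],[0.0018,0.196,0,-0.35,-0.0075,0.25,0.065],[0.0018,0.196,0,-0.3775,-0.0075,0.2975,0.065]]}
}}

```text
time: 19.55
tool_pos: [0.4894, -0.508, 0.1006]
orientation: [0.657, 0.65, 0.272, -0.269]
wrist_force: [-0.6, 0.9, -0.4]
width: 0.065
grasp_force: 0.0
```

>>> {"name": "drive_effector", "arguments": {
  "deltas": {"motion": [[0,0,0,0,0,0,0.065],[0,0,0,0,0,0,0.065]]}
}}

```text
time: 19.75
tool_pos: [0.491, -0.5035, 0.1021]
orientation: [0.655, 0.65, 0.272, -0.271]
wrist_force: [0.3, 1.6, 0.8]
width: 0.0651
grasp_force: 0.0
```

```bash
python3 - <<'E'
from h import *
row([.4891,-.4184,.0116],-.012,-.785)
a=load("w7");w=cap("wrist")
for c in(a,w):
    h=cv2.cvtColor(c["color"],cv2.COLOR_RGB2HSV);m=cv2.inRange(h,(18,120,170),(38,255,255));x,y=proj(c,(.489,-.42,.009)).astype(int)
    mm=np.zeros_like(m);mm[y-30:y+20,x-40:x+40]=m[y-30:y+20,x-40:x+40]
    n,l,st,ce=cv2.connectedComponentsWithStats(mm);i=1+np.argmax(st[1:,4]);print(st[i],plane(c,ce[i],.012))
E
```

```text
[-0.005 -0.004  0.002] [-0.0042 -0.0023  0.1242] joints [ 1.    1.02 -0.15  1.24 -0.35  1.53  1.  ]
[ 296  185   47   50 1548] [ 0.48789712 -0.42289283  0.012     ]
[ 293  203   49   50 1620] [ 0.48797406 -0.42278831  0.012     ]
```

Scaled: 0.118 m / 0.8 = 0.1475, -0.004 m / 0.8 = -0.005, -0.004 rad / 4 = -0.001.

>>> {"name": "drive_effector", "arguments": {
  "deltas": {"motion": [[0,0,0,-0.005,-0.0025,0.05,0.065],[-0.0013,-0.001,0.0005,-0.005,-0.0025,0.1,0.065],[-0.0013,-0.001,0.0005,-0.005,-0.0025,0.1313,0.06],[-0.0013,-0.001,0.0005,-0.005,-0.0025,0.1475,0.06],[-0.0013,-0.001,0.0005,-0.005,-0.0025,0.1475,0.06]]}
}}

```text
time: 20.3
tool_pos: [0.4922, -0.4206, 0.0197]
orientation: [0.655, 0.652, 0.271, -0.268]
wrist_force: [0.1, -0.6, -0.3]
width: 0.0601
grasp_force: 0.0
```

```bash
python3 - <<'E'
from h import *
row([.4891,-.4184,.0116],-.012,-.785)
E
```

```text
[-0.002  0.003  0.006] [-0.0041 -0.0032  0.0073] joints [ 0.96  1.04 -0.18  1.46 -0.37  1.28  1.04]
```

Scaled: 0.007 m / 0.8 = 0.0088, 0.006 m / 0.8 = 0.0075, 0.006 rad / 4 = 0.0015.

>>> {"name": "drive_effector", "arguments": {
  "deltas": {"motion": [[0,0.0008,0.001,-0.0025,-0.0019,0.0038,0.06],[0,0.0008,0.0015,-0.005,-0.0038,0.0075,0.06],[0,0.0008,0.0015,-0.005,-0.0038,0.0088,0.06],[0,0.0008,0.0015,-0.005,-0.0038,0.0088,0.06]]}
}}

```text
time: 20.7
tool_pos: [0.4884, -0.4207, 0.0105]
orientation: [0.658, 0.649, 0.271, -0.269]
wrist_force: [-0.1, -1.2, 1.4]
width: 0.0599
grasp_force: 1.0
```

```bash
python3 - <<'E'
from h import *
row([.4891,-.4184,.0116],-.012,-.785)
E
```

```text
[-0.001  0.001 -0.002] [0.0024 0.0007 0.0008] joints [ 0.96  1.05 -0.17  1.46 -0.37  1.27  1.04]
```

Scaled: 0.0009 m / 0.8 = 0.0011, 0.0008 m / 0.8 = 0.001.

>>> {"name": "drive_effector", "arguments": {
  "deltas": {"motion": [[0,0,0,0.0011,0.0009,0.001,0.055],[0,0,0,0.0011,0.0009,0.001,0.045],[0,0,0,0.0011,0.0009,0.001,0.03],[0,0,0,0.0011,0.0009,0.001,0.02],[0,0,0,0.0011,0.0009,0.001,0.02],[0,0,0,0.0011,0.0009,0.001,0.02],[0,0,0,0.0011,0.0009,0.001,0.02]]}
}}

```text
time: 21.4
tool_pos: [0.4894, -0.4182, 0.0104]
orientation: [0.657, 0.649, 0.271, -0.27]
wrist_force: [1.4, 0.8, 2.7]
width: 0.0334
grasp_force: 31.3
```

```bash
python3 - <<'E'
from h import *
s=arm.state();print(s['tool_pos'],s['orientation'])
row([.4891,-.4184,.19],-.012,-.785)
E
```

```text
[ 0.48940207 -0.41821421  0.01038059] [ 0.6573555   0.6491248   0.27142395 -0.26990697]
[-0.002 -0.001 -0.001] [ 0.1269 -0.0007 -0.1271] joints [ 0.96  1.05 -0.18  1.47 -0.37  1.26  1.04]
```

Scaled: -0.16 m / 0.8 = -0.2, -0.127 m / 0.8 = -0.1588.

>>> {"name": "drive_effector", "arguments": {
  "deltas": {"motion": [[0,0,0,0.0088,0,-0.0088,0.02],[0,0,0,0.0375,0,-0.0375,0.02],[0,0,0,0.075,0,-0.075,0.02],[0,0,0,0.1188,0,-0.1188,0.02],[0,0,0,0.1588,0,-0.1588,0.02],[0,0,0,0.2,0,-0.2,0.02],[0,0,0,0.2,0,-0.2,0.02]]}
}}

```text
time: 22.1
tool_pos: [0.4914, -0.4201, 0.2434]
orientation: [0.658, 0.651, 0.271, -0.265]
wrist_force: [0.1, -0.9, -0.8]
width: 0.0334
grasp_force: 30.0
```

```bash
python3 - <<'E'
from h import *
s=arm.state();print(s['width'])
row([0.5,-0.2,0.34],-.012,0)
E
```

```text
0.033399978835629195
[ 0.004 -0.777  0.001] [0.2247 0.0064 0.0856] joints [ 0.96  0.79 -0.18  1.4  -0.4   1.55  0.91]
```

Scaled: 0.225 m / 0.8 = 0.2813, 0.19 m / 0.8 = 0.2375, -0.777 rad / 4 = -0.1943.

>>> {"name": "drive_effector", "arguments": {
  "deltas": {"motion": [[0,-0.0325,0,0.05,0,0,0.02],[0,-0.065,0,0.1,0.0013,0.0125,0.02],[0,-0.0975,0,0.15,0.0038,0.0375,0.02],[0,-0.13,0,0.2,0.005,0.0625,0.02],[0,-0.1625,0,0.2375,0.0063,0.0875,0.02],[0.001,-0.1943,0,0.2813,0.0075,0.1075,0.02],[0.001,-0.1943,0,0.2813,0.0075,0.1075,0.02],[0.001,-0.1943,0,0.2813,0.0075,0.1075,0.02]]}
}}

```text
time: 22.9
tool_pos: [0.4991, -0.1958, 0.3355]
orientation: [0.709, 0.706, 0.001, -0.005]
wrist_force: [0.4, -0.9, 0.1]
width: 0.0338
grasp_force: 30.0
```

```bash
python3 - <<'E'
from h import *
row([0.5702,0.0348,0.3146],-.012,.785)
E
```

```text
[-0.002 -0.793  0.01 ] [0.2307 0.0703 0.0223] joints [ 0.35  0.26 -0.1   1.88  0.02  1.02  0.24]
```

Scaled: 0.231 m / 0.8 = 0.2888, 0.2 m / 0.8 = 0.25, -0.793 rad / 4 = -0.1983.

>>> {"name": "drive_effector", "arguments": {
  "deltas": {"motion": [[0,-0.0325,0,0.05,0.0125,0,0.02],[0,-0.065,0.0008,0.1,0.025,0,0.02],[0,-0.0975,0.0013,0.15,0.0375,0,0.02],[0,-0.13,0.0018,0.2,0.0563,0.0125,0.02],[0,-0.1625,0.0025,0.25,0.075,0.0188,0.02],[-0.0005,-0.1983,0.0025,0.2888,0.0875,0.025,0.02],[-0.0005,-0.1983,0.0025,0.2888,0.0875,0.025,0.02],[-0.0005,-0.1983,0.0025,0.2888,0.0875,0.025,0.02]]}
}}

```text
time: 23.7
tool_pos: [0.5711, 0.0317, 0.3135]
orientation: [0.658, 0.648, -0.276, 0.266]
wrist_force: [0.2, -0.2, -0.9]
width: 0.0332
grasp_force: 30.0
```

```bash
python3 - <<'E'
from h import *
row([0.5702,0.0348,0.20],-.012,.785)
w=cap("wrist","w10");P=np.array([.5702,.033,.307])
h=cv2.cvtColor(w["color"],cv2.COLOR_RGB2HSV);m=cv2.inRange(h,(15,90,60),(38,255,255))
s=arm.state();p=proj(w,s['tool_pos']);print(p)
# compare pin edges with first lift (v5 pose): shank columns
for y in range(170,290,10):
    r=w["color"][y,300:345];g=np.abs(np.diff(r.astype(int).sum(1)));i=np.sort(np.argsort(g)[-3:])+300;print(y,i,g[i-300])
E
```

```text
[-0.009  0.002 -0.   ] [ 0.0825 -0.0003  0.0779] joints [-0.46  0.5  -0.1   1.81  0.69  1.4  -0.9 ]
[322.  300.7]
170 [315 316 322] [12 13 15]
180 [311 313 325] [20 11 16]
190 [310 316 342] [14 10 13]
200 [310 312 340] [13 12 12]
210 [310 327 328] [18 15 12]
220 [310 328 329] [102 165 125]
230 [310 328 329] [112 154 147]
240 [309 310 329] [100 149 159]
250 [310 329 330] [154 149  99]
260 [310 329 330] [143 148 129]
270 [309 310 330] [125 157  56]
280 [309 310 329] [107  93  29]
```

Pin regrasped in the same place in the tool: shank centred on column 319.5, tip near row 169, as after the first lift. Now lowering to just above the staple.

Scaled: 0.0825 m / 0.8 = 0.1031, 0.078 m / 0.8 = 0.0975, -0.009 rad / 4 = -0.0023.

>>> {"name": "drive_effector", "arguments": {
  "deltas": {"motion": [[-0.0023,0.0005,0,0.025,0,0.0188,0.02],[-0.0023,0.0005,0,0.05,0,0.0438,0.02],[-0.0023,0.0005,0,0.0813,0,0.075,0.02],[-0.0023,0.0005,0,0.1031,0,0.0975,0.02],[-0.0023,0.0005,0,0.1031,0,0.0975,0.02],[-0.0023,0.0005,0,0.1031,0,0.0975,0.02],[-0.0023,0.0005,0,0.1031,0,0.0975,0.02]]}
}}

```text
time: 24.45
tool_pos: [0.5716, 0.0338, 0.2046]
orientation: [0.66, 0.648, -0.269, 0.27]
wrist_force: [0.1, -0.0, -1.8]
width: 0.0332
grasp_force: 30.0
```

```bash
python3 - <<'E'
from h import *
row([0.5702,0.0348,0.19],-.012,.785)
E
```

```text
[ 0.004 -0.003 -0.008] [ 0.011  -0.0015  0.0096] joints [-0.47  0.63 -0.09  1.9   0.74  1.23 -1.06]
```

Scaled: 0.011 m / 0.8 = 0.0138, 0.0096 m / 0.8 = 0.012, -0.008 rad / 4 = -0.002.

>>> {"name": "drive_effector", "arguments": {
  "deltas": {"motion": [[0.001,-0.0008,-0.002,0.0063,-0.0019,0.005,0.02],[0.001,-0.0008,-0.002,0.0138,-0.0019,0.012,0.02],[0.001,-0.0008,-0.002,0.0138,-0.0019,0.012,0.02],[0.001,-0.0008,-0.002,0.0138,-0.0019,0.012,0.02]]}
}}

```text
time: 24.85
tool_pos: [0.5694, 0.0362, 0.1879]
orientation: [0.656, 0.651, -0.273, 0.269]
wrist_force: [-0.7, -0.7, -1.2]
width: 0.0336
grasp_force: 30.0
```

```bash
python3 - <<'E'
from h import *
row([0.5702,0.0348,0.15],-.012,.785)
E
```

```text
[-0.     0.001  0.005] [0.0258 0.0009 0.0278] joints [-0.48  0.65 -0.1   1.91  0.75  1.21 -1.08]
```

Scaled: 0.0175 m / 0.8 = 0.0219, 0.016 m / 0.8 = 0.02, 0.003 rad / 4 = 0.0008.

>>> {"name": "drive_effector", "arguments": {
  "deltas": {"motion": [[0,0.0003,0.0008,0.0013,0.001,0.0025,0.02],[0,0.0003,0.0008,0.005,0.001,0.0063,0.02],[0,0.0003,0.0008,0.0125,0.001,0.0138,0.02],[0,0.0003,0.0008,0.02,0.001,0.0219,0.02],[0,0.0003,0.0008,0.02,0.001,0.0219,0.02]]}
}}

```text
time: 25.35
tool_pos: [0.5697, 0.0349, 0.163]
orientation: [0.657, 0.65, -0.273, 0.268]
wrist_force: [0.4, -0.2, -0.9]
width: 0.0334
grasp_force: 30.0
```

```bash
python3 - <<'E'
from h import *
row([0.5702,0.0350,0.125],-.012,.785)
E
```

```text
[-0.001  0.001  0.002] [0.0269 0.0006 0.0267] joints [-0.48  0.69 -0.09  1.92  0.76  1.17 -1.11]
```

The tip is now below the bar with no contact force. Continuing down.

>>> {"name": "drive_effector", "arguments": {
  "deltas": {"motion": [[0,0,0,0.0075,0.0004,0.0075,0.02],[0,0,0,0.015,0.0006,0.015,0.02],[0,0,0,0.0225,0.0006,0.0225,0.02],[0,0,0,0.03,0.0006,0.03,0.02],[0,0,0,0.0338,0.0006,0.0338,0.02],[0,0,0,0.0338,0.0006,0.0338,0.02],[0,0,0,0.0338,0.0006,0.0338,0.02]]}
}}

```text
time: 26.05
tool_pos: [0.5707, 0.0351, 0.1262]
orientation: [0.657, 0.65, -0.272, 0.269]
wrist_force: [0.6, 0.2, -0.8]
width: 0.0333
grasp_force: 30.0
```

```bash
python3 - <<'E'
from h import *
row([0.5702,0.0350,0.1205],-.012,.785)
E
```

```text
[-0.     0.     0.001] [ 0.004  -0.0005  0.0041] joints [-0.48  0.74 -0.08  1.94  0.79  1.13 -1.16]
```

Scaled: 0.003 m / 0.8 = 0.0038, 0.0015 m / 0.8 = 0.0019.

>>> {"name": "drive_effector", "arguments": {
  "deltas": {"motion": [[0,0,0,0.0019,0,0.0019,0.02],[0,0,0,0.0038,0,0.0038,0.02],[0,0,0,0.0038,0,0.0038,0.02]]}
}}

```text
time: 26.35
tool_pos: [0.5707, 0.0351, 0.1219]
orientation: [0.657, 0.65, -0.272, 0.269]
wrist_force: [0.3, -0.3, -0.4]
width: 0.0335
grasp_force: 30.0
```

>>> {"name": "drive_effector", "arguments": {
  "deltas": {"motion": [[0,0,0,0.0009,0,0.0009,0.02],[0,0,0,0.0018,0,0.0018,0.02],[0,0,0,0.0018,0,0.0018,0.02]]}
}}

```text
time: 26.65
tool_pos: [0.5707, 0.035, 0.1199]
orientation: [0.657, 0.65, -0.272, 0.269]
wrist_force: [-0.6, 0.9, -0.8]
width: 0.0331
grasp_force: 30.0
```

>>> {"name": "drive_effector", "arguments": {
  "deltas": {"motion": [[0,0,0,0.0005,0,0.0005,0.02],[0,0,0,0.0009,0,0.0009,0.02],[0,0,0,0.0009,0,0.0009,0.02]]}
}}

```text
time: 26.95
tool_pos: [0.5707, 0.0351, 0.1192]
orientation: [0.657, 0.65, -0.272, 0.269]
wrist_force: [0.1, 0.5, 1.6]
width: 0.0338
grasp_force: 30.0
```

Scaled: 0.0003 m / 0.8 = 0.0004.

>>> {"name": "drive_effector", "arguments": {
  "deltas": {"motion": [[0,0,0,0.0004,0,0.0004,0.02],[0,0,0,0.0004,0,0.0004,0.03],[0,0,0,0.0004,0,0.0004,0.045],[0,0,0,0.0004,0,0.0004,0.06],[0,0,0,0.0004,0,0.0004,0.065]]}
}}

```text
time: 27.45
tool_pos: [0.5707, 0.035, 0.1184]
orientation: [0.657, 0.65, -0.272, 0.269]
wrist_force: [-1.7, -0.3, -1.0]
width: 0.0528
grasp_force: 0.0
```

>>> {"name": "drive_effector", "arguments": {
  "deltas": {"motion": [[0,0,0,0,0,-0.025,0.065],[0,0,0,0,0,-0.0625,0.065],[0,0,0,0,0,-0.1125,0.065],[0,0,0,0,0,-0.15,0.065],[0,0,0,0,0,-0.15,0.065]]}
}}

```text
time: 27.95
tool_pos: [0.5727, 0.124, 0.2053]
orientation: [0.657, 0.651, -0.269, 0.269]
wrist_force: [0.8, -0.3, -0.4]
width: 0.065
grasp_force: 0.0
```

```bash
python3 - <<'E'
from h import *
print(arm.state()['wrist_force'].round(1))
w=cap("wrist","w11");h=cv2.cvtColor(w["color"],cv2.COLOR_RGB2HSV)
m=cv2.inRange(h,(15,110,70),(38,255,255));br=cv2.inRange(h,(18,90,205),(35,255,255))
for nm,q in(('plate top ctr',(.5702,.033,.137)),('underside',(.5702,.038,.113)),('tip',(.5702,.033,.051)),('strap end',np.array([.5728,.0158,.0865])+.0045*np.array([-.154,.988,0]))):print(nm,proj(w,q))
x,y=proj(w,(.5702,.033,.10)).astype(int)
V=w["color"].sum(2)
sub=m[y-84:y+84:3,x-60:x+60:2];sv=V[y-84:y+84:3,x-60:x+60:2]
print(x,y);print('\n'.join(str(y-84+3*i)+' '+''.join(('@' if b>480 else '#') if a else '.' for a,b in zip(q,v)) for i,(q,v) in enumerate(zip(sub,sv))))
E
```

```text
[ 0.8 -0.3 -0.4]
plate top ctr [318.7 253.1]
underside [318.6 219.5]
tip [318.7 156.2]
strap end [321.4 202.7]
318 208
124 #######################################.#...................
127 ###########################.#...............................
130 ############.##.............................................
133 ##..........................................................
136 ............................................................
139 ............................................................
142 ............................................................
145 ............................................................
148 ............................................................
151 ............................................................
154 ..........................
[... 2259 characters left out ...]
...#######################################........
262 .............########################################.......
265 .............########################################.......
268 .............########################################.......
271 .............########################################.......
274 .............########################################.......
277 ............#########################################.......
280 ............#########################################.......
283 ............#########################################.......
286 ............###############################@@@@@@@@@@#......
289 ............##########@@@@@@@@@@@@@@@@@@@@@@@@@@@@@@@@......
```

The tip (row ~155), plate top (row ~252) and strap end (row ~203) all appear where a fully seated pin and a flat hasp should be. The robot is clear, so I'm handing in.

```bash
python3 -c "
from cell import arm
print(arm.finish_job())"
```

```text
the job is handed in; nothing more can be done
None
```

The trunk is fastened and handed in at about 28 s of the 72 s allowed: the hasp lies flat over the staple, and the pin is dropped through in front of it, down to its thumb plate.

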